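Free the pine blank from its marking jig

TASK

In the woodworking class, two marking jigs each hold a small wood blank under a spring-loaded hold-down finger with a red knob. On the jig with the light pine blank, swing the finger up by its knob until it stays open by itself with the blank still in the jig; then take the pine blank out and set it down (do not drop it) flat inside the blue tray. Leave that finger open, and leave the dark walnut blank in its jig.

Things in the scene. Friction and masses are not known exactly. Their poses are not given: they have to be found in the camera images.
- pine_knob (a point): Centre of red knob at the end of the pine jig's finger, 60 mm over the bench: disc 28 mm dia, 16 mm thick, axis level along y; pinch its flat faces. x points along the finger to its hinge, level, 90 mm off; knob swings up about it on a 90 mm arc, turning in the grip. About 5 N starts it; past 40 deg it springs on to a stop at 120 deg (knob 138 mm high, 45 mm beyond hinge) and stays.
- pine_mid (a point): Centre of the loose light pine blank, 140 x 45 x 19 mm (x, y, z up), 60 g, under the knob. It lies on the fixed jig's base (12 mm thick, 110 mm wide), centre 21.5 mm over the bench, length towards the hinge. Rails 8 mm high stand beside it only 35 to 71 mm from its centre, hinge side; its middle is free on both sides down to the base. Hinge cheeks 70 mm tall.
- tray: Open blue plastic tray fixed to the bench, 220 x 160 mm outside (x, y), walls 5 mm thick, 32 mm high overall, floor 5 mm thick. Origin at the centre of its underside, on the bench top.
- walnut_mid (a point): Centre of the dark walnut blank, same size as the pine one, held in an identical second jig with its own red-knobbed finger; to be left there.
Things that resemble listed ones, but are neither listed nor needed, are in the scene too. Leave any purple look-alike of the part that bears pine_mid alone.

How it is judged:
By the outcome, as a careful person would: the job done as asked, in the order asked, and still so for the second after the job is handed in, with the robot touching nothing.
It also fails if it takes over 58 s, if anything falls off the work surface, if the arm or the gripper's body presses on something with over 40 N, if the wrist force passes 120 N, or if a joint passes its speed limit or range.

ROBOT

A 6-joint arm with a two-finger parallel gripper is mounted at the origin on the work surface. World frame = base frame: x ahead of the robot, y to its left, z up, the work surface at z = 0. Lengths are in m, angles in rad, forces in N, time in s.
With the tool pointing down it reaches from about 0.35 to 0.95 m from the base axis. Payload 17.4 kg.
Tool frame: the origin (TCP) lies at the very end of the fingers, on their centre line; the grasp point (between the pads) lies 19 mm behind it (r.grip_depth is the distance from the TCP to the grasp point, in m); z points along the fingers, y is the line along which they close (so a half turn about z gives the same grasp; the last joint's range is limited). The gripper opens to 93 mm and grips with 3 to 60 N. Pads are 15 mm wide; open, the fingers measure 128 mm over their backs; the gripper's body (75 mm by 188 mm) begins 65 mm behind the grasp point.
Start: joints at [1.069, 0.116, 1.442, -0, 1.584, -0.038], TCP at [0.302, 0.604, 0.219] pointing down, gripper open.
Joint ranges: [-2.83, 2.83], [-0.83, 2.19], [0.07, 2.5], [-1.14, 4.28], [0.01, 3], [-2.97, 2.97]. Speed limits (rad/s): [1.89, 1.89, 2.22, 3.14, 3.14, 3.14].

INTERFACE

Orientations are given as a unit quaternion [w, x, y, z].
In Python, from station import telemetry, read_camera, r gives the robot as it stands. The module is installed in compiled form; this text tells all that it offers.
- The arm moves only by the shell command python3 -m inch 'ROWS' [FORCE]. ROWS is JSON, a list of rows, each an object with "twist": the turn, a rotation vector about the tool's x, y, z in units of 8 degrees (1.0 is 8 degrees), a list of three; "linear": the shift along the tool's x, y, z in units of 60 mm (1.0 is 60 mm), a list of three; "claw": the closure, from 0 (fully open) to 1 (shut). A call has 1 to 20 rows; each row is the pose to reach, as a shift and turn from the pose commanded when the call began, along the tool's axes at that moment; what a row does not reach only later rows make up. A row lasts 1/8 s, in which the tool goes at most 62.5 mm and 10.7 degrees, less where a joint would pass 70% of its speed; a pose out of reach is approached as far as the arm can. A call with a gripper value outside its range is refused whole. The fingers move at their own pace and stop on an object; FORCE is the grip in N (left out, the last holds). Time passes only in rows, so rows that repeat a pose let the fingers close. It gives the time, the measured TCP pose, the force, the opening and the grip force at its end, in the units of the state.
- telemetry.get_state(): the state, without advancing time (a new reading comes with each control period).
- read_camera(name): name is "scene" or "top" or "wrist"; returns a dict with "image" (420x560x3 uint8, blue, green, red), "vfov" (degrees; the focal length in pixels is half the picture's height over the tangent of half this angle, whatever the lens; pixels are square), "cx", "cy" (the principal point, pixels), "k1" (the pictures are not rectified: a ray, as slopes to the right and down, at radius r is drawn at 1 + k1 r^2 times it, then the intrinsics apply), "R" (3x3) and "t" (3): a world point X has camera coordinates R X + t. Camera axes: x right, y down, z forward; pixel columns grow to the right and rows downward; lengths in m; the calibration is good to about 2 mm. A picture is of the moment at which its call begins. There is no depth.
- r.finish_job(): hands the job in; it is judged then, once.
The state is a dict: "time_s": time; "q": joint angles; "qd": joint speeds; "joint_efforts": joint torques, N m; "eef_pos": TCP position; "tcp_rot": TCP orientation; "contact_force": force on the tool from outside, world axes, zero at the start; "wrist_torque": the same for the moment, N m; "opening": finger opening in m; "grip_force": force on a finger pad.
Only numpy, scipy, OpenCV 4.12 (cv2) and the standard library are available. Lean on these libraries where they do the work, as an engineer would, in place of code of your own. Each camera call takes 0.05 s, during which the arm holds its last target. There are 200 camera calls.

## Working session

There is one attempt and no reset: what is moved stays moved. The work goes in short steps, Python scripts to look and compute and a shell command to move; the robot and the scene stay as the last step left them, time stands still between calls to the robot, and variables do not carry over. Pictures are saved under pics/ and viewed, at most 10 in all, crops included, and the job is handed in when it is done.

```bash
mkdir -p pics
cat > h.py <<'E'
import numpy as np, cv2, pickle
from station import telemetry, read_camera, r
def K(c):
    f=210/np.tan(np.radians(c["vfov"])/2); return np.array([[f,0,c["cx"]],[0,f,c["cy"]],[0,0,1.]])
def snap(name,fn):
    c=read_camera(name); cv2.imwrite(fn,c["image"]); pickle.dump(c,open(fn+'.pkl','wb')); return c
def dist(c): # factor 1+k1 r^2
    return np.array([c["k1"],0,0,0,0.])
def px2z(c,uv,z):
    p=cv2.undistortPoints(np.array([[uv]],float),K(c),dist(c))[0,0]
    R=np.array(c["R"]);t=np.array(c["t"]); d=R.T@np.array([*p,1.]); o=-R.T@t
    return o+d*(z-o[2])/d[2]
def proj(c,X):
    return cv2.projectPoints(np.array([X],float),cv2.Rodrigues(np.array(c["R"]))[0],np.array(c["t"],float),K(c),dist(c))[0][0,0]
E
python3 - <<'E'
from h import *
a=snap("top","pics/top.png");b=snap("scene","pics/scene.png")
for c in(a,b):print(c["vfov"],c["k1"],(-np.array(c["R"]).T@c["t"]).round(3))
print(telemetry.get_state())
E
```

```text
44.54368887539206 -0.17009243550558995 [0.241 0.116 1.59 ]
43.54611360599018 -0.02785119274828821 [1.399 0.502 1.312]
{'time_s': 0.1, 'q': array([ 1.06921388e+00,  1.16454122e-01,  1.44220776e+00, -4.68072581e-05,
        1.58398921e+00, -3.77994048e-02]), 'qd': array([-4.77236974e-04,  1.40791719e-04, -2.24241340e-03, -3.94945639e-04,
       -3.45573794e-05,  1.76256040e-04]), 'joint_efforts': array([ 7.31860200e-04, -7.22891665e+01, -6.23867011e+01,  7.82199134e-02,
        2.27011030e-02, -8.45820455e-05]), 'eef_pos': array([0.30188294, 0.60352631, 0.21796237]), 'tcp_rot': array([-1.18445715e-04,  2.29819080e-01,  9.73233225e-01, -5.16324039e-04]), 'contact_force': array([0.51096081, 0.39194077, 0.5573858 ]), 'wrist_torque': array([-0.02921058,  0.02266033, -0.02011368]), 'grip_force': 0.0, 'opening': 0.09283012329973006}
```

View pics/top.png

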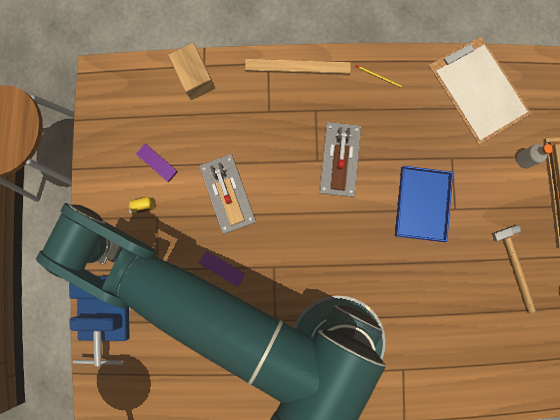

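View pics/scene.png

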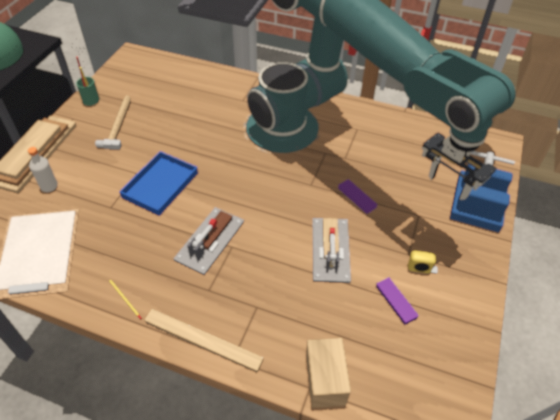

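Both views show the pine jig (top: knob at about 228,199; scene: about 332,232), the walnut jig (top: about 341,160) and the tray (top: about 424,204). I'll enlarge the pine jig and the tray.

Run:
```python
import cv2,numpy as np
a=cv2.imread('pics/top.png');b=cv2.imread('pics/scene.png')
f=lambda i,x,y:cv2.resize(i[y:y+100,x:x+80],None,fx=5,fy=5,interpolation=cv2.INTER_CUBIC)
cv2.imwrite('pics/crop.png',np.hstack([f(a,188,145),f(b,292,200)]))
from h import *
A=pickle.load(open('pics/top.png.pkl','rb'))
for uv in [(403,167),(452,172),(446,241),(396,236)]: print(px2z(A,uv,.032).round(4))
```

```text
[ 0.5355 -0.2167  0.032 ]
[ 0.5167 -0.372   0.032 ]
[ 0.3018 -0.3401  0.032 ]
[ 0.3219 -0.1844  0.032 ]
```

View pics/crop.png

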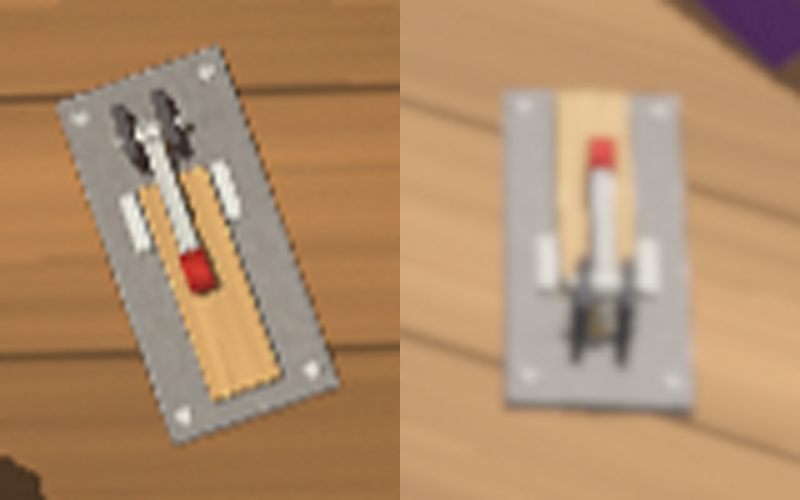

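The crop shows the pine blank with end corners at about (212,400) and (280,378), its far end under the cheeks, and the red knob centred at about (199,272) in the left panel and (602,153) in the right.

Run:
```python
from h import *
A=pickle.load(open('pics/top.png.pkl','rb'));B=pickle.load(open('pics/scene.png.pkl','rb'))
a=lambda x,y,z:px2z(A,(188+x/5-.4,145+y/5-.4),z)
b=lambda x,y,z:px2z(B,(292+(x-400)/5-.4,200+y/5-.4),z)
print('blank',[a(x,y,.031).round(4) for x,y in[(144,192),(207,168),(280,378),(212,400)]])
print('base',[a(x,y,.012).round(4) for x,y in[(58,102),(219,46),(340,385),(178,444)]])
print('baseB',[b(x,y,.012).round(4) for x,y in[(504,92),(679,94),(691,410),(505,404)]])
print('knob',a(199,270,.064),b(602,153,.064))
```

```text
blank [array([0.5006, 0.363 , 0.031 ]), array([0.5144, 0.3236, 0.031 ]), array([0.383 , 0.2802, 0.031 ]), array([0.3705, 0.3222, 0.031 ])]
base [array([0.5628, 0.4204, 0.012 ]), array([0.5955, 0.3179, 0.012 ]), array([0.3794, 0.245 , 0.012 ]), array([0.3453, 0.3463, 0.012 ])]
baseB [array([0.3815, 0.2477, 0.012 ]), array([0.3431, 0.3516, 0.012 ]), array([0.5658, 0.4219, 0.012 ]), array([0.6005, 0.3205, 0.012 ])]
knob [0.44653561 0.32469877 0.064     ] [0.44541613 0.32702194 0.064     ]
```

```bash
cat >> h.py <<'E'
from scipy.spatial.transform import Rotation as Ro
def plan(pos,yaw_y):
    s=telemetry.get_state(); w,x,y,z=s["tcp_rot"]; R=Ro.from_quat([x,y,z,w])
    a=np.radians(yaw_y); Y=np.array([np.cos(a),np.sin(a),0]); Z=np.array([0,0,-1.]); X=np.cross(Y,Z)
    T=Ro.from_matrix(np.c_[X,Y,Z])
    print('lin',(R.inv().apply(np.array(pos)-s["eef_pos"])/.06).round(3),'twist',((R.inv()*T).as_rotvec(degrees=True)/8).round(3),s["eef_pos"].round(4),s["time_s"])
E
python3 -c "
from h import *
plan([.4455,.3255,.16],108.4)"
```

```text
lin [-4.214 -3.073  0.969] twist [-7.000e-03 -3.000e-03 -5.622e+00] [0.3019 0.6035 0.218 ] 0.1
```

```bash
python3 -m inch '[{"twist":[0,0,-5.62],"linear":[-4.21,-3.07,0.97],"claw":0},{"twist":[0,0,-5.62],"linear":[-4.21,-3.07,0.97],"claw":0},{"twist":[0,0,-5.62],"linear":[-4.21,-3.07,0.97],"claw":0},{"twist":[0,0,-5.62],"linear":[-4.21,-3.07,0.97],"claw":0},{"twist":[0,0,-5.62],"linear":[-4.21,-3.07,0.97],"claw":0},{"twist":[0,0,-5.62],"linear":[-4.21,-3.07,0.97],"claw":0},{"twist":[0,0,-5.62],"linear":[-4.21,-3.07,0.97],"claw":0},{"twist":[0,0,-5.62],"linear":[-4.21,-3.07,0.97],"claw":0},{"twist":[0,0,-5.62],"linear":[-4.21,-3.07,0.97],"claw":0},{"twist":[0,0,-5.62],"linear":[-4.21,-3.07,0.97],"claw":0}]'
python3 -c "
from h import *
c=snap('wrist','pics/w1.png');print(c['vfov'],c['k1'],proj(c,[.4455,.3255,.06]),-np.array(c['R']).T@c['t'])"
```

```text
time_s: 1.35
eef_pos: [0.4451, 0.3267, 0.1605]
tcp_rot: [-0.0, -0.16, 0.987, 0.0]
contact_force: [0.3, -0.3, -0.7]
opening: 0.093
grip_force: 0.0
64.79121297790482 -0.043106829806933734 [277.2647685  211.72078672] [0.37087259 0.30312926 0.32714098]
```

View pics/w1.png

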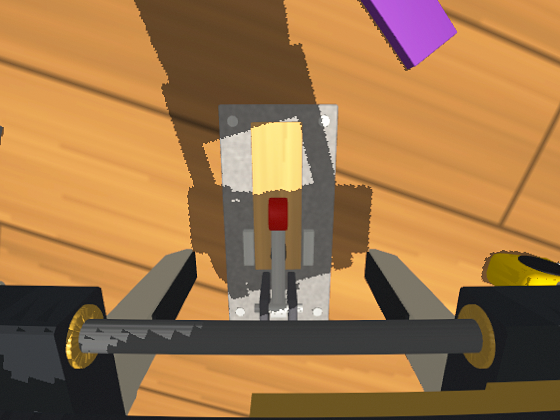

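The wrist view shows the knob at about (278,214), where I predicted (277,212), and the jig axis runs vertical, so yaw is right. Blank's near-end corners are at (252,123) and (301,122).

```bash
python3 -c "
from h import *
c=pickle.load(open('pics/w1.png.pkl','rb'))
k=px2z(c,(278.3,214),.06);print(k,px2z(c,(252,123),.031),px2z(c,(301,122),.031),px2z(c,(252,268),.031))
f=px2z(c,(276.5,123),.031);u=np.array([.949,.316,0]);print('blank c',f+.07*u)
plan([k[0],k[1],.042],108.4)"
```

```text
[0.44712514 0.32695321 0.06      ] [0.38440792 0.2820828  0.031     ] [0.37024182 0.32211949 0.031     ] [0.51612409 0.32237514 0.031     ]
blank c [0.44416877 0.32436692 0.031     ]
lin [-0.032 -0.003  1.975] twist [0.    0.    0.005] [0.4452 0.3265 0.1605] 1.4
```

```bash
python3 -m inch '[{"twist":[0,0,0],"linear":[-0.03,0,0.8],"claw":0.4},{"twist":[0,0,0],"linear":[-0.03,0,1.4],"claw":0.4},{"twist":[0,0,0],"linear":[-0.03,0,1.8],"claw":0.4},{"twist":[0,0,0],"linear":[-0.03,0,1.95],"claw":0.4},{"twist":[0,0,0],"linear":[-0.03,0,1.95],"claw":1},{"twist":[0,0,0],"linear":[-0.03,0,1.95],"claw":1},{"twist":[0,0,0],"linear":[-0.03,0,1.95],"claw":1},{"twist":[0,0,0],"linear":[-0.03,0,1.95],"claw":1},{"twist":[0,0,0],"linear":[-0.03,0,1.95],"claw":1},{"twist":[0,0,0],"linear":[-0.03,0,1.95],"claw":1},{"twist":[0,0,0],"linear":[-0.03,0,1.95],"claw":1}]' 20
```

```text
time_s: 2.78
eef_pos: [0.4477, 0.3255, 0.0438]
tcp_rot: [0.0, -0.16, 0.987, -0.001]
contact_force: [2.5, -10.0, 3.0]
opening: 0.0158
grip_force: 20.0
```

```bash
python3 -m inch '[{"twist":[0,0,0],"linear":[-0.01,-0.02,-0.13],"claw":1},{"twist":[0,0,0],"linear":[-0.02,-0.02,-0.26],"claw":1},{"twist":[0,0,0],"linear":[-0.05,-0.02,-0.39],"claw":1},{"twist":[0,0,0],"linear":[-0.09,-0.02,-0.51],"claw":1},{"twist":[0,0,0],"linear":[-0.14,-0.02,-0.63],"claw":1},{"twist":[0,0,0],"linear":[-0.2,-0.02,-0.75],"claw":1},{"twist":[0,0,0],"linear":[-0.27,-0.02,-0.86],"claw":1},{"twist":[0,0,0],"linear":[-0.35,-0.02,-0.96],"claw":1},{"twist":[0,0,0],"linear":[-0.44,-0.02,-1.06],"claw":1},{"twist":[0,0,0],"linear":[-0.54,-0.02,-1.15],"claw":1},{"twist":[0,0,0],"linear":[-0.54,-0.02,-1.15],"claw":1}]' 20
```

```text
time_s: 4.15
eef_pos: [0.4792, 0.3359, 0.1134]
tcp_rot: [0.001, -0.16, 0.987, 0.0]
contact_force: [0.9, -3.3, 3.2]
opening: 0.016
grip_force: 20.0
```

```bash
python3 -m inch '[{"twist":[0,0,0],"linear":[-0.1,0,-0.08],"claw":1},{"twist":[0,0,0],"linear":[-0.21,0,-0.15],"claw":1},{"twist":[0,0,0],"linear":[-0.33,0,-0.21],"claw":1},{"twist":[0,0,0],"linear":[-0.45,0,-0.26],"claw":1},{"twist":[0,0,0],"linear":[-0.57,0,-0.3],"claw":1},{"twist":[0,0,0],"linear":[-0.7,0,-0.33],"claw":1},{"twist":[0,0,0],"linear":[-0.83,0,-0.345],"claw":1},{"twist":[0,0,0],"linear":[-0.96,0,-0.35],"claw":1},{"twist":[0,0,0],"linear":[-1.09,0,-0.345],"claw":1},{"twist":[0,0,0],"linear":[-1.22,0,-0.33],"claw":1},{"twist":[0,0,0],"linear":[-1.35,0,-0.3],"claw":1},{"twist":[0,0,0],"linear":[-1.47,0,-0.26],"claw":1},{"twist":[0,0,0],"linear":[-1.57,0,-0.21],"claw":1},{"twist":[0,0,0],"linear":[-1.57,0,-0.21],"claw":1}]' 20
```

```text
time_s: 5.9
eef_pos: [0.5686, 0.3657, 0.1252]
tcp_rot: [0.001, -0.16, 0.987, 0.0]
contact_force: [3.8, 3.1, 2.6]
opening: 0.0161
grip_force: 20.0
```

```bash
python3 -m inch '[{"twist":[0,0,0],"linear":[0,0,0],"claw":0},{"twist":[0,0,0],"linear":[0,0,0],"claw":0},{"twist":[0,0,0],"linear":[0,0,0],"claw":0},{"twist":[0,0,0],"linear":[0,0,0],"claw":0},{"twist":[0,0,0],"linear":[0,0,-0.8],"claw":0},{"twist":[0,0,0],"linear":[0,0,-1.4],"claw":0},{"twist":[0,0,0],"linear":[0.7,0,-1.4],"claw":0},{"twist":[0,0,0],"linear":[1.5,0,-1.2],"claw":0},{"twist":[0,0,0],"linear":[2.1,0,-0.9],"claw":0},{"twist":[0,0,0],"linear":[2.2,0,-0.6],"claw":0},{"twist":[0,0,0],"linear":[2.2,0,-0.6],"claw":0},{"twist":[0,0,0],"linear":[2.2,0,-0.6],"claw":0}]'
python3 -c "
from h import *
c=snap('wrist','pics/w2.png');d=snap('scene','pics/s2.png')
cv2.imwrite('pics/m2.png',np.hstack([cv2.resize(c['image'],(480,360)),cv2.resize(d['image'][180:300,270:376],(318,360))]))
print(proj(c,[.443,.3235,.031]))"
```

```text
time_s: 7.4
eef_pos: [0.4433, 0.324, 0.1616]
tcp_rot: [0.0, -0.16, 0.987, 0.0]
contact_force: [0.1, 0.2, 0.3]
opening: 0.0928
grip_force: 0.0
[278.43410402 202.14244657]
```

View pics/m2.png

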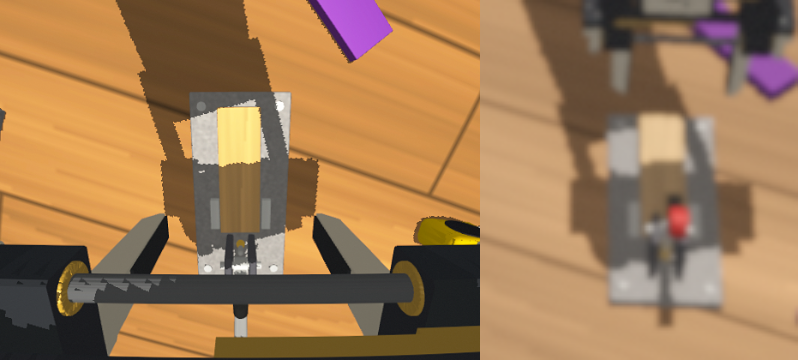

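The finger is standing open past the hinge. The blank is still in the jig, with corners at about (218,108), (261,108), (260,233) and (219,233) in the left panel.

```bash
python3 -c "
from h import *
c=pickle.load(open('pics/w2.png.pkl','rb'));d=pickle.load(open('pics/s2.png.pkl','rb'))
P=[px2z(c,(x*7/6,y*7/6),.031) for x,y in[(218,108),(261,108),(260,233),(219,233)]];print(np.round(P,4),np.mean(P,0))
k=proj(d,[.574,.368,.138]);print('knob in crop',(k-[270,180])*3+[480,0])
m=np.mean(P,0);plan([m[0],m[1],.0155],108.4)"
```

```text
[[0.3844 0.2821 0.031 ]
 [0.3707 0.3236 0.031 ]
 [0.5029 0.3692 0.031 ]
 [0.5178 0.3242 0.031 ]] [0.44396555 0.32477727 0.031     ]
knob in crop [675.3018347  219.51209425]
lin [-0.014  0.009  2.435] twist [ 0.001  0.003 -0.004] [0.4433 0.324  0.1616] 7.5
```

```bash
python3 -m inch '[{"twist":[0,0,0],"linear":[0,0,0.8],"claw":0},{"twist":[0,0,0],"linear":[0,0,1.6],"claw":0},{"twist":[0,0,0],"linear":[0,0,2.1],"claw":0},{"twist":[0,0,0],"linear":[0,0,2.35],"claw":0},{"twist":[0,0,0],"linear":[0,0,2.43],"claw":0},{"twist":[0,0,0],"linear":[0,0,2.43],"claw":0.3},{"twist":[0,0,0],"linear":[0,0,2.43],"claw":1},{"twist":[0,0,0],"linear":[0,0,2.43],"claw":1},{"twist":[0,0,0],"linear":[0,0,2.43],"claw":1},{"twist":[0,0,0],"linear":[0,0,2.43],"claw":1},{"twist":[0,0,0],"linear":[0,0,2.43],"claw":1},{"twist":[0,0,0],"linear":[0,0,2.43],"claw":1}]' 25
```

```text
time_s: 9.0
eef_pos: [0.4424, 0.3237, 0.0153]
tcp_rot: [0.0, -0.16, 0.987, 0.0]
contact_force: [-0.6, -0.2, 1.9]
opening: 0.0449
grip_force: 25.0
```

```bash
python3 -m inch '[{"twist":[0,0,0],"linear":[0,0,-0.2],"claw":1},{"twist":[0,0,0],"linear":[0,0,-0.5],"claw":1},{"twist":[0,0,0],"linear":[0,0,-1],"claw":1},{"twist":[0,0,0],"linear":[0,0,-1.6],"claw":1},{"twist":[0,0,0],"linear":[0,0,-2.3],"claw":1},{"twist":[0,0,0],"linear":[0,0,-2.8],"claw":1},{"twist":[0,0,0],"linear":[0,0,-2.8],"claw":1}]' 25
python3 -c "
from h import *
B=pickle.load(open('pics/scene.png.pkl','rb'))
P=[px2z(B,p,.032) for p in [(121,183),(165,154),(198,172),(158,212)]];print(np.round(P,3),np.mean(P,0))
plan([.419,-.278,.18],81.5)"
```

```text
time_s: 9.88
eef_pos: [0.4432, 0.3242, 0.187]
tcp_rot: [0.002, -0.16, 0.987, 0.001]
contact_force: [-0.9, 0.0, -0.2]
opening: 0.0446
grip_force: 25.0
[[ 0.484 -0.385  0.032]
 [ 0.311 -0.315  0.032]
 [ 0.347 -0.169  0.032]
 [ 0.549 -0.21   0.032]] [ 0.42311912 -0.26963856  0.032     ]
lin [ 3.548 -9.397  0.088] twist [0.017 0.032 3.361] [0.4432 0.3242 0.187 ] 9.875
```

```bash
python3 -m inch '[{"twist":[0,0,0.3],"linear":[0.3,-0.7,0],"claw":1},{"twist":[0,0,0.6],"linear":[0.6,-1.5,0],"claw":1},{"twist":[0,0,0.9],"linear":[0.9,-2.3,0],"claw":1},{"twist":[0,0,1.2],"linear":[1.2,-3.1,0],"claw":1},{"twist":[0,0,1.5],"linear":[1.5,-3.9,0],"claw":1},{"twist":[0,0,1.8],"linear":[1.8,-4.7,0],"claw":1},{"twist":[0,0,2.1],"linear":[2.1,-5.5,0],"claw":1},{"twist":[0,0,2.4],"linear":[2.4,-6.3,0],"claw":1},{"twist":[0,0,2.7],"linear":[2.7,-7.1,0],"claw":1},{"twist":[0,0,3],"linear":[3,-7.9,0],"claw":1},{"twist":[0,0,3.2],"linear":[3.3,-8.6,0],"claw":1},{"twist":[0,0,3.36],"linear":[3.5,-9.2,0],"claw":1},{"twist":[0,0,3.36],"linear":[3.55,-9.4,0.09],"claw":1},{"twist":[0,0,3.36],"linear":[3.55,-9.4,0.09],"claw":1},{"twist":[0,0,3.36],"linear":[3.55,-9.4,0.09],"claw":1}]' 25
python3 -c "
from h import *
c=snap('wrist','pics/w3.png');d=snap('scene','pics/s3.png')
cv2.imwrite('pics/m3.png',np.hstack([cv2.resize(c['image'],(480,360)),cv2.resize(d['image'][110:230,100:206],(318,360))]))
h=np.radians(-8.5);u=np.array([np.cos(h),np.sin(h),0]);v=np.array([-u[1],u[0],0])
for a,b in[(-1,1),(-1,-1),(1,-1),(1,1)]:print((proj(c,np.array([.419,-.278,.032])+a*.11*u+b*.08*v)*6/7).round())
"
```

```text
time_s: 11.75
eef_pos: [0.4183, -0.2777, 0.1778]
tcp_rot: [-0.0, 0.074, 0.997, 0.0]
contact_force: [-0.9, 0.4, -0.3]
opening: 0.0445
grip_force: 25.0
[316.  69.]
[161.  69.]
[175. 257.]
[303. 257.]
```

View pics/m3.png

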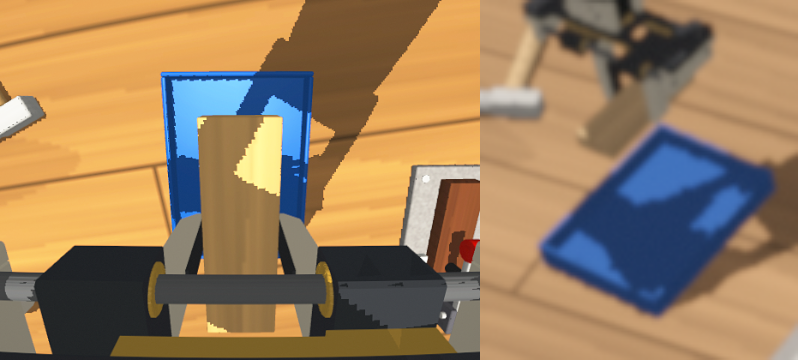

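The tray rim lies within about 3 px of my prediction, and the blank is held level and centred over it. I'll lower it.

```bash
python3 -m inch '[{"twist":[0,0,0],"linear":[0,0,0.7],"claw":1},{"twist":[0,0,0],"linear":[0,0,1.4],"claw":1},{"twist":[0,0,0],"linear":[0,0,2],"claw":1},{"twist":[0,0,0],"linear":[0,0,2.4],"claw":1},{"twist":[0,0,0],"linear":[0,0,2.6],"claw":1},{"twist":[0,0,0],"linear":[0,0,2.7],"claw":1},{"twist":[0,0,0],"linear":[0,0,2.75],"claw":1},{"twist":[0,0,0],"linear":[0,0,2.78],"claw":1},{"twist":[0,0,0],"linear":[0,0,2.8],"claw":1},{"twist":[0,0,0],"linear":[0,0,2.81],"claw":1},{"twist":[0,0,0],"linear":[0,0,2.81],"claw":1}]' 25
```

```text
time_s: 13.22
eef_pos: [0.4182, -0.2787, 0.0093]
tcp_rot: [0.0, 0.074, 0.997, -0.0]
contact_force: [-0.1, -0.3, -0.2]
opening: 0.0447
grip_force: 25.0
```

```bash
python3 -m inch '[{"twist":[0,0,0],"linear":[0,0,0.008],"claw":1},{"twist":[0,0,0],"linear":[0,0,0.016],"claw":1},{"twist":[0,0,0],"linear":[0,0,0.024],"claw":1},{"twist":[0,0,0],"linear":[0,0,0.024],"claw":1}]' 25
```

```text
time_s: 13.72
eef_pos: [0.4183, -0.2788, 0.0083]
tcp_rot: [0.0, 0.074, 0.997, -0.0]
contact_force: [-2.5, 2.7, 6.6]
opening: 0.0447
grip_force: 25.0
```

It touches the tray floor at about 7 N, so I'll release it and retreat.

```bash
python3 -m inch '[{"twist":[0,0,0],"linear":[0,0,0],"claw":0.45},{"twist":[0,0,0],"linear":[0,0,0],"claw":0.4},{"twist":[0,0,0],"linear":[0,0,0],"claw":0.25},{"twist":[0,0,0],"linear":[0,0,0],"claw":0.25},{"twist":[0,0,0],"linear":[0,0,0],"claw":0.25},{"twist":[0,0,0],"linear":[0,0,-0.3],"claw":0.25},{"twist":[0,0,0],"linear":[0,0,-0.9],"claw":0.25},{"twist":[0,0,0],"linear":[0,0,-1.7],"claw":0.25},{"twist":[0,0,0],"linear":[0,0,-2.6],"claw":0.25},{"twist":[0,0,0],"linear":[0,0,-3.3],"claw":0.25},{"twist":[0,0,0],"linear":[0,0,-3.3],"claw":0.25}]' 5
python3 -c "
from h import *
c=snap('wrist','pics/w4.png');d=snap('scene','pics/s4.png')
cv2.imwrite('pics/m4.png',np.hstack([cv2.resize(c['image'],(400,300)),cv2.resize(d['image'][90:315,100:400],(400,300))]))"
```

```text
time_s: 15.1
eef_pos: [0.4191, -0.2793, 0.2107]
tcp_rot: [0.003, 0.074, 0.997, -0.002]
contact_force: [1.1, 0.5, -0.2]
opening: 0.0699
grip_force: 0.0
```

View pics/m4.png

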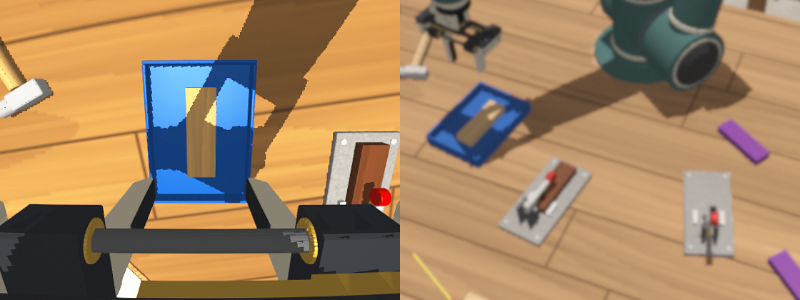

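The blank lies flat in the tray (left panel, about 200,132). The pine finger is still open (right panel, 714,212), the walnut blank is still in its jig, and the gripper is clear.

```bash
python3 -c "
from station import r
print(r.finish_job())"
```

```text
the job is handed in; nothing more can be done
None
```

The job is handed in at about 15 s on the robot's clock: the pine jig's finger was swung open and stayed open, the pine blank lies flat in the blue tray, and the walnut blank is still in its jig.

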